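# Hold the field-tester pen over the live relay through the guard's test hole

## Task

Take the red magnetic-field tester pen out of its stand, carry it over the things on the bench to the live relay board and pass its thin nose down through the test hole of the clear guard above the blue relay. Stop with the pen upright and its tip hovering about 5 mm above the middle of the blue relay's top, and finish while still holding it there in the gripper, clear of the guard and the stand; the pen must at no time touch a relay or the circuit board, and the other things on the bench are left where they are.

Things in the scene. Friction and masses are not known exactly. Their poses are not given: they have to be found in the camera images.
- pen_mid (a point): Tester pen standing upright, nose down, in the middle hole of the stand. This point is on its axis at the middle of its red square body (18 x 18 mm section, 80 mm long, black ends), which may be gripped on any two opposite sides; 95 mm above the tip, 50 mm below the pen's top, at first 102 mm above the bench. z points up from tip to top; x and y are square to the body's flat sides.
- pen_tip (a point): The end of the pen's nose, on its axis; same axes as pen_mid. The nose is a black round rod, 6 mm in diameter, 55 mm long from the tip up to the shoulder of the square body; in the stand this shoulder rests on the stand's top.
- pen: The whole tester pen, rigid and cordless, 145 mm long, about 50 g; from the tip up: nose 55 mm, square body 80 mm, white round lamp 10 mm high and 15 mm in diameter. Origin at the tip of its nose.
- stand: Fixed grey tool stand, a block 66 x 116 x 62 mm (x, y, z), with three vertical through holes 14 mm in diameter in a row along its y at -38, 0 and 38 mm; the pen is in the middle one, the others are empty. Origin at the centre of its underside. It stands left or right on the bench, the relay board on the other side.
- board: Fixed live relay board: green circuit board 100 x 160 mm (x, y) on four brass posts, with three relay sockets in a row along y at x = +8 mm, y = -45, 0 and +45 mm of its frame. Circuit board top at 12 mm, posts reach up to 75 mm at the corners and carry the guard. Origin at the bench under its centre.
- guard: Fixed clear plastic touch guard, a plate 100 x 160 x 4 mm lying level over the whole board; its underside is 75 mm and its top 79 mm above the bench. Three round test holes, 14 mm in diameter, one vertically above the centre of each relay, each ringed by a black rubber grommet 22 mm across and 2 mm proud. Origin at the centre of its underside; axes as the board's.
- relay_blue_top (a point): Centre of the top face of the blue plug-in relay, a case 28 x 21 x 35 mm (x, y, z); it may be in any of the three sockets. z up, x and y as the board's. The top is 53 mm above the bench, 22 mm below the underside of the guard, and the test hole is vertically above this point.
- relay_blue: The blue relay (see relay_blue_top), fixed in its socket; origin at the centre of its underside.
- relay_grey1: One of the two grey relays, same size, fixed in another socket; origin at the centre of its underside, 18 mm above the bench.
- relay_grey2: The other grey relay, as above.
- module_mid (a point): Loose aluminium radio module with dark blue panels standing upright between stand and board, 78 x 40 x 105 mm (x, y, z), with two brass connectors on top that reach 117 mm above the bench; this point is its centre, 52.5 mm above the bench. Leave it alone.
- radio_board: Loose small green radio circuit board, 55 x 75 mm, about 12 mm high, lying between the robot and the module. Leave it alone. Origin at the centre of its underside.
- driver: Loose screwdriver with grey handle, 170 mm long, lying on the bench beyond the module, roughly across the bench. Leave it alone.
There are look-alikes about, which are no part of the job. There is more than one size of the stand; the one meant has the size given above.

How it is judged (in metres and radians):
On the way, in this order (a step that is already met when the one before it is completed fails the run):
1. the pen is lifted out of its stand, its tip clear above the stand's top (height (world z) of pen_tip above 0.08 m and contact force between pen and the fingers above 1 N), for 0.2 s.
2. the upright pen's nose has passed through the test hole above the blue relay (z of pen_tip in the frame of relay_blue_top below 0.018 m and horizontal distance between pen_tip and relay_blue_top below 0.006 m and angle between pen_tip's own z axis and vertical below 0.12 rad), for 0.1 s.
At the end, for the whole second after the job is handed in: The pen is held still in the fingers (slower than 10 mm/s), upright within 7 degrees, its tip 1.5 to 10 mm above the blue relay's top and within 5 mm of its centre sideways, touching neither guard, relays, board nor stand (under 0.2 N) (z of pen_tip in the frame of relay_blue_top between 0.0015 and 0.01 m and horizontal distance between pen_tip and relay_blue_top below 0.005 m and angle between pen_tip's own z axis and vertical below 0.12 rad and contact force between pen and the fingers above 1 N and linear speed of pen below 0.01 m/s and contact force between pen and board below 0.2 N and contact force between pen and relay_blue below 0.2 N and contact force between pen and relay_grey1 below 0.2 N and contact force between pen and relay_grey2 below 0.2 N and contact force between pen and guard below 0.2 N and contact force between pen and stand below 0.2 N); the arm keeps its last pose, push and grip.
It fails at once if the pen touches a relay or the circuit board (over 0.3 N) (contact force between pen and board above 0.3 N or contact force between pen and relay_blue above 0.3 N or contact force between pen and relay_grey1 above 0.3 N or contact force between pen and relay_grey2 above 0.3 N).
It fails at once if a bystander (module, radio board, screwdriver) is moved by more than 20 mm (distance of any of module_mid, radio_board, driver from where it was at the start of the episode above 0.02 m).
It also fails if it takes over 51 s, if anything falls off the work surface, if the arm or the gripper's body presses on something with over 40 N, if the wrist force passes 120 N, or if a joint passes its speed limit or range.

## Robot

A 6-joint arm with a two-finger parallel gripper is mounted at the origin on the work surface. World frame = base frame: x ahead of the robot, y to its left, z up, the work surface at z = 0. Lengths are in m, angles in degrees, forces in N, time in s.
With the tool pointing down it reaches from about 0.225 to 0.875 m from the base axis. Payload 3.4 kg.
Tool frame: the origin (TCP) lies where the fingers leave the gripper's body, on its centre line; the fingertips stand 73 mm ahead of it and the grasp point (between the pads) lies 54 mm ahead of it; z points along the fingers, y is the direction in which the jaws open and shut (so a half turn about z gives the same grasp; the last joint's range is limited). The gripper opens to 85 mm and grips with 20 to 120 N. Pads are 22 mm wide; open, the fingers measure 114 mm over their backs; the gripper's body (76 mm by 85 mm) begins 54 mm behind the grasp point. The pads swing forward as they close: fully open they stand 13 mm farther back than shut.
Start: joints at [60.046, 15.808, 86.224, -0, 77.962, -6.933], TCP at [0.225, 0.529, 0.304] pointing down, gripper open.
Joint ranges: [-165.64, 165.64], [-43.16, 119.46], [12.63, 154.43], [-67.54, 247.53], [6.08, 155.33], [-154.97, 154.97]. Speed limits (degrees/s): [147.25, 147.25, 180, 180, 180, 180].

## Interface

Orientations are given as [roll, pitch, yaw] about the fixed x, y, z axes, in that order (R = Rz(yaw) Ry(pitch) Rx(roll)).
In Python, from bench import sensors, vision, workorder gives the robot as it stands. The module is installed in compiled form; this text tells all that it offers.
- The arm moves only by the shell command python3 -m crank 'ROWS' [FORCE]. ROWS is JSON, a list of rows, each an object with "grip": the opening, from -1 (shut) to 1 (fully open), so that 0 is half open; "linear": the shift along the tool's x, y, z in mm, a list of three; "yaw": the turn about the tool's z in degrees. A call has exactly 8 rows; each row is the pose to reach, as a shift and turn from the pose commanded when the call began, along the tool's axes at that moment; what a row does not reach only later rows make up. A row lasts 1/8 s, in which the tool goes at most 62.5 mm and 10.7 degrees, less where a joint would pass 70% of its speed; a pose out of reach is approached as far as the arm can. A call with a gripper value outside its range is refused whole. The fingers move at their own pace and stop on an object; FORCE is the grip in N (left out, the last holds). Time passes only in rows, so rows that repeat a pose let the fingers close, or fill a call up. It gives the time, the measured TCP pose, the force and the opening at its end, in the units of the state.
- sensors.get_state(): the state, without advancing time (a new reading comes with each control period).
- vision.capture(name): name is "side" or "top"; returns the picture (384x512x3 uint8, blue, green, red); there is no depth.
- vision.camera_info(name): a dict with "fx", "fy", "cx", "cy" (pixels), "R" (3x3) and "t" (3): a world point X has camera coordinates R X + t. Camera axes: x right, y down, z forward; pixel columns grow to the right and rows downward; lengths in m; the calibration is good to about 2 mm. A picture is of the moment at which its call begins. camera_info takes no time and is no camera call.
- workorder.job_done(): hands the job in, once; it reports no verdict.
The state is a dict: "time": time; "joints": joint angles; "joint_velocities": joint speeds; "tau": joint torques, N m; "tool_pos": TCP position; "tool_rot": TCP orientation; "contact_force": force on the tool from outside, world axes, zero at the start; "torque": the same for the moment, N m; "gripper_width": opening from 0.0 (shut) to 1.0 (fully open).
Only numpy, scipy, OpenCV 4.12 (cv2) and the standard library are available. Lean on these libraries where they do the work, as an engineer would, in place of code of your own. Each camera call takes 0.05 s, during which the arm holds its last target.

## Working session

There is one attempt and no reset: what is moved stays moved. The work goes in short steps, Python scripts to look and compute and a shell command to move; the robot and the scene stay as the last step left them, time stands still between calls to the robot, and variables do not carry over. Pictures are saved under pics/ and viewed, and the job is handed in when it is done.

```bash
mkdir -p pics
python3 - <<'E'
from bench import sensors, vision
import cv2
print(sensors.get_state())
for n in("side","top"):
    cv2.imwrite(f"pics/{n}0.png",vision.capture(n)); print(n,vision.camera_info(n))
E
```

```text
{'time': 0.0, 'joints': array([ 6.00459371e+01,  1.58503325e+01,  8.62967250e+01, -9.00183866e-05,
        7.79626734e+01, -6.93368584e+00]), 'joint_velocities': array([ 0.13184546, -0.03924587, -0.07689663,  0.05109221,  0.03733449,
       -0.06069908]), 'tau': array([-1.36408216e-03, -4.16770434e+01, -2.45809078e+01, -4.38929574e-04,
        1.11592459e-02, -4.38931792e-06]), 'tool_pos': array([0.22466952, 0.52885271, 0.30300215]), 'tool_rot': array([-1.79891061e+02, -1.31594049e-02,  1.56979629e+02]), 'contact_force': array([ 1.13198891, -0.13093362,  0.92942129]), 'torque': array([ 0.00148471, -0.00878019, -0.00550613]), 'gripper_width': 1.0013092948124103}
side {'fx': 402.3473439048135, 'fy': 402.3473439048135, 'cx': 258.27318828341953, 'cy': 189.81822976450422, 'R': array([[ 0.94261886, -0.33329791,  0.01954959],
       [-0.19515584, -0.59754863, -0.77772092],
       [ 0.27089459,  0.72927919, -0.62830564]]), 't': array([-0.53750759,  0.13295084,  0.85125091])}
top {'fx': 425.0558004627784, 'fy': 425.0558004627784, 'cx': 253.7791870184243, 'cy': 187.4843874971533, 'R': array([[-0.02940602, -0.99952469,  0.00925681],
       [-0.98063781,  0.02705413, -0.19395245],
       [ 0.19360983, -0.01478095, -0.98096726]]), 't': array([-0.04628918,  0.59429319,  1.02586877])}
```

View pics/side0.png

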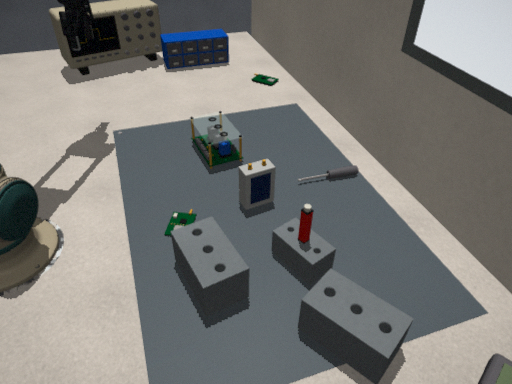

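View pics/top0.png

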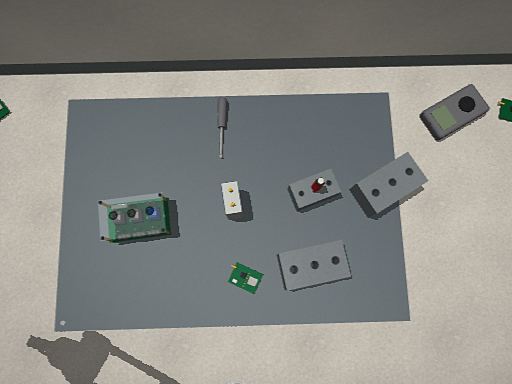

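The pen stands in the small stand at top (318,186) and side (305,225). The board is at top (135,217), with the blue relay at about (151,211). The two larger grey stands are decoys. Next I'll enlarge crops.

Run:
```python
import cv2,numpy as np
s=cv2.imread("pics/side0.png");t=cv2.imread("pics/top0.png")
def c(im,x,y,w,h,k,n):
    o=cv2.resize(im[y:y+h,x:x+w],None,fx=k,fy=k,interpolation=cv2.INTER_CUBIC)
    for i in range(0,w,10):
        cv2.putText(o,str(x+i),(i*k,8),0,.3,(0,255,255)); cv2.line(o,(i*k,8),(i*k,14),(0,255,255))
    for i in range(0,h,10):
        cv2.putText(o,str(y+i),(0,i*k+3),0,.3,(0,255,255))
    cv2.imwrite(f"pics/{n}.png",o)
c(t,280,160,75,55,10,"ct_pen");c(t,92,185,90,65,8,"ct_board")
c(s,265,195,75,60+30,6,"cs_pen");c(s,185,105,65,70,8,"cs_board")
```

```text
(no output)
```

View pics/ct_pen.png

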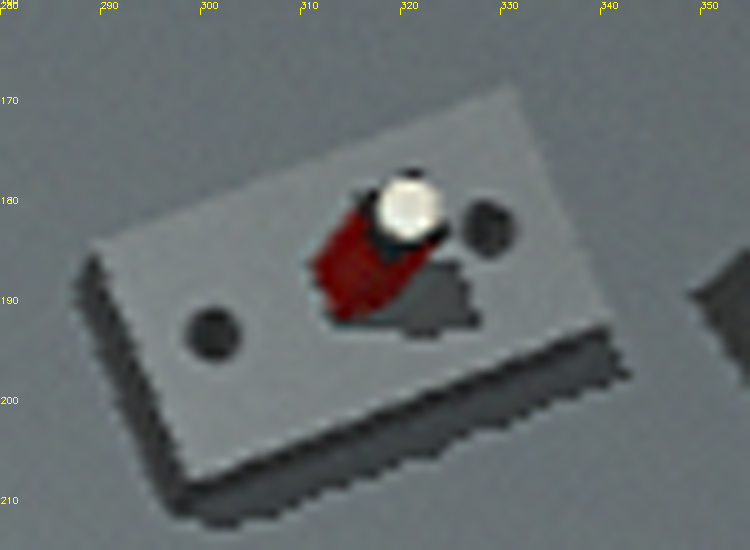

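View pics/ct_board.png

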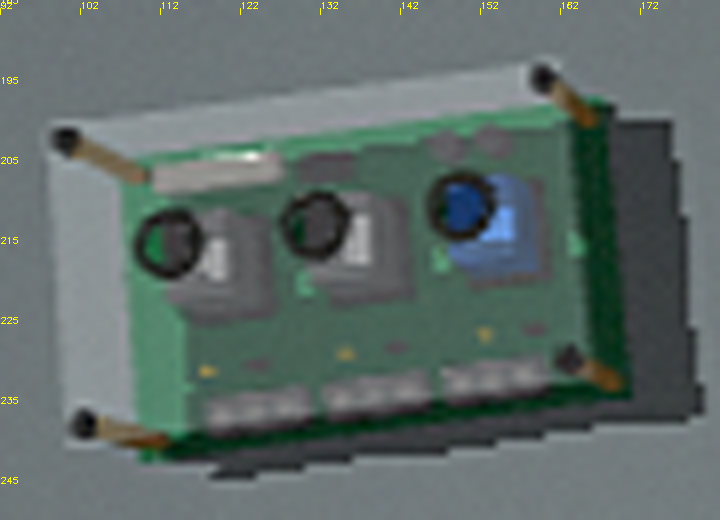

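View pics/cs_pen.png

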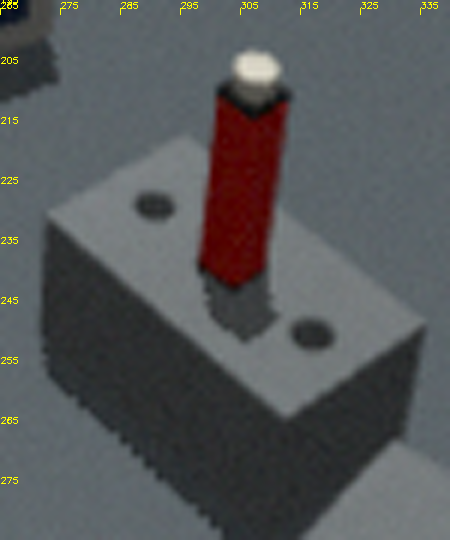

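View pics/cs_board.png

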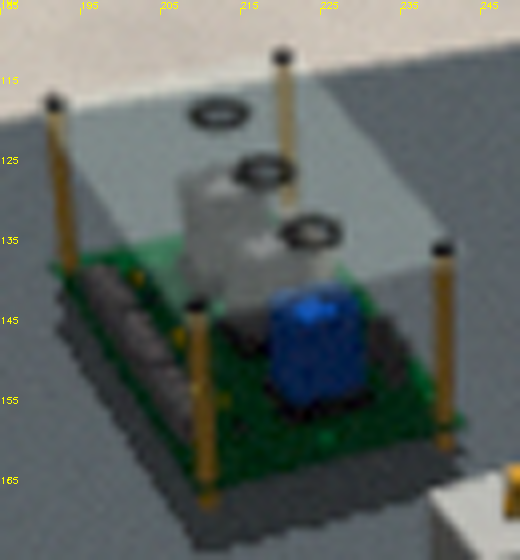

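```bash
cat > h.py <<'E'
import numpy as np, cv2
from bench import vision
from scipy.optimize import least_squares
C={n:vision.camera_info(n) for n in("side","top")}
def proj(n,X):
    c=C[n];p=np.atleast_2d(X)@c["R"].T+c["t"]
    return np.c_[c["fx"]*p[:,0]/p[:,2]+c["cx"],c["fy"]*p[:,1]/p[:,2]+c["cy"]]
def ray(n,u,z):
    c=C[n];d=c["R"].T@np.array([(u[0]-c["cx"])/c["fx"],(u[1]-c["cy"])/c["fy"],1]);o=-c["R"].T@c["t"]
    return o+d*(z-o[2])/d[2]
def fit(P,obs,x0):
    P=np.array(P)
    def tr(q):
        a=q[2];R=np.array([[np.cos(a),-np.sin(a),0],[np.sin(a),np.cos(a),0],[0,0,1]]);return P@R.T+[q[0],q[1],0]
    f=lambda q:np.concatenate([(proj(n,tr(q))-np.array(o)).ravel() for n,o in obs.items()])
    r=least_squares(f,x0);return r.x,np.abs(r.fun).max(),f(r.x).reshape(-1,2).round(2)
E
python3 - <<'E'
from h import *
T=[(300.9,192.9),(328.35,182.55),(289.05,183.85),(331,168.35),(340.35,192.25),(298.55,208.05)]
S=[(290.4,228.9),(316.6,250.2),(272.6,230.2),(295.6,217.1),(335.4,248.2),(312.6,264.1)]
# local y+ = left hole; camera top: up = +x
P=[(0,.038,.062),(0,-.038,.062),(.033,.058,.062),(.033,-.058,.062),(-.033,-.058,.062),(-.033,.058,.062)]
S=[S[0],S[1],S[3],S[4],S[5],S[2]]
for o in({"top":T},{"side":S},{"top":T,"side":S}):
    q,m,r=fit(P,o,[.5,-.2,.3]);print(q,np.degrees(q[2]),m)
print(r)
print("lamp",ray("top",(320.5,180.1),.152),ray("side",(307.6,205.1),.152))
GT=[(112.5,214.9),(131.05,212.55),(149.2,210.2)];GS=[(211.9,118.6),(217.4,126.05),(223.45,133.55)]
for z in(.081,.080):
  P=[(0,.045,z),(0,0,z),(0,-.045,z)]
  for o in({"top":GT},{"side":GS},{"top":GT,"side":GS}):
    q,m,r=fit(P,o,[.5,.3,0]);
    a=q[2];print(z,q,np.degrees(a),m,"blue",q[0]+.045*np.sin(a),q[1]-.045*np.cos(a))
print(r)
# rough module
print("module conn",ray("top",(231,189),.117),ray("top",(234,205),.117),[ray("top",u,.105) for u in((222,183),(237,181),(241,211),(226,214))])
E
```

```text
[ 0.58660765 -0.218257    0.32892856] 18.84621851913398 0.40570253246784205
[ 0.58877708 -0.2172204   0.34640885] 19.84776513522642 0.44164471863985
[ 0.58780039 -0.21791246  0.33894503] 19.420119537986945 0.9170364110452169
[[-0.11 -0.17]
 [-0.04 -0.32]
 [-0.42 -0.24]
 [-0.56 -0.58]
 [ 0.27 -0.92]
 [-0.12 -0.51]
 [-0.07  0.07]
 [-0.13  0.33]
 [-0.21  0.05]
 [ 0.11  0.64]
 [-0.89  0.63]
 [-0.61  0.27]]
lamp [ 0.5875481  -0.21825068  0.152     ] [ 0.58928324 -0.21596626  0.152     ]
0.081 [0.53375551 0.24123556 0.10157874] 5.820032864200509 0.11536097060508155 blue 0.5383186989238982 0.19646752066378573
0.081 [0.53313395 0.2406745  0.10272819] 5.885891544950392 0.12446100776296021 blue 0.5377485942612409 0.1959117389049247
0.081 [0.53352355 0.24116293 0.10193046] 5.840185150983123 0.2302083237349848 blue 0.538102485648324 0.19639649426032688
0.08 [0.53390026 0.24151273 0.10162869] 5.822895088699124 0.11805272770115494 blue 0.5384656797877547 0.19674491721553694
0.08 [0.53354025 0.24236104 0.10319128] 5.912424920950666 0.1233101953798581 blue 0.5381756197556788 0.19760042125116586
0.08 [0.53369565 0.24168133 0.10211156] 5.850561666485741 0.19284564468432563 blue 0.5382826843861204 0.19691572667539353
[[ 0.05  0.09]
 [-0.19  0.08]
 [-0.07  0.08]
 [ 0.09  0.15]
 [ 0.19 -0.01]
 [ 0.07  0.19]]
module conn [ 0.57896191 -0.00739502  0.117     ] [ 0.53981956 -0.0138176   0.117     ] [array([0.59683673, 0.01476015, 0.105     ]), array([ 0.6008256 , -0.02196032,  0.105     ]), array([ 0.52659146, -0.02999215,  0.105     ]), array([0.52032425, 0.00627608, 0.105     ])]
```

```bash
cat >> h.py <<'E'
from scipy.spatial.transform import Rotation as Ro
from bench import sensors
def goto(x,y,z,yaw=None):
    s=sensors.get_state();R=Ro.from_euler("xyz",s["tool_rot"],degrees=True).as_matrix()
    d=R.T@(np.array([x,y,z])-s["tool_pos"])*1000
    print("t",s["time"],"shift mm",d.round(1),"tool yaw",None if yaw is None else -((yaw-s["tool_rot"][2]+180)%360-180), "tilt",s["tool_rot"][:2])
E
python3 - <<'E'
from h import *
goto(.588,-.2172,.304,109.4)
s=cv2.imread("pics/side0.png")
k=8;x0,y0,w,h=285,195,40,70
out=[]
for yaw in(0,10,19.4,30,45):
    o=cv2.resize(s[y0:y0+h,x0:x0+w],None,fx=k,fy=k,interpolation=cv2.INTER_CUBIC)[:, :]
    R=Ro.from_euler("z",yaw,degrees=True).as_matrix()
    for z in(.062,.142):
        P=np.array([(9,9),(9,-9),(-9,-9),(-9,9)])/1000
        P=np.c_[P,np.zeros(4)]@R.T+[.5887,-.2165,z]
        p=((proj("side",P)+.5-[x0,y0])*k).astype(int)
        cv2.polylines(o,[p],True,(0,255,255))
    cv2.putText(o,str(yaw),(5,15),0,.5,(255,255,255));out.append(o)
cv2.imwrite("pics/yaw.png",cv2.resize(np.hstack(out),None,fx=.5,fy=1)[:, ] if 0 else np.hstack([o[:, 60:220] for o in out]))
E
```

```text
t 0.1 shift mm [-6.261e+02 -5.446e+02 -1.000e-01] tool yaw 47.578664905025306 tilt [-1.79906843e+02 -1.00383857e-02]
```

View pics/yaw.png

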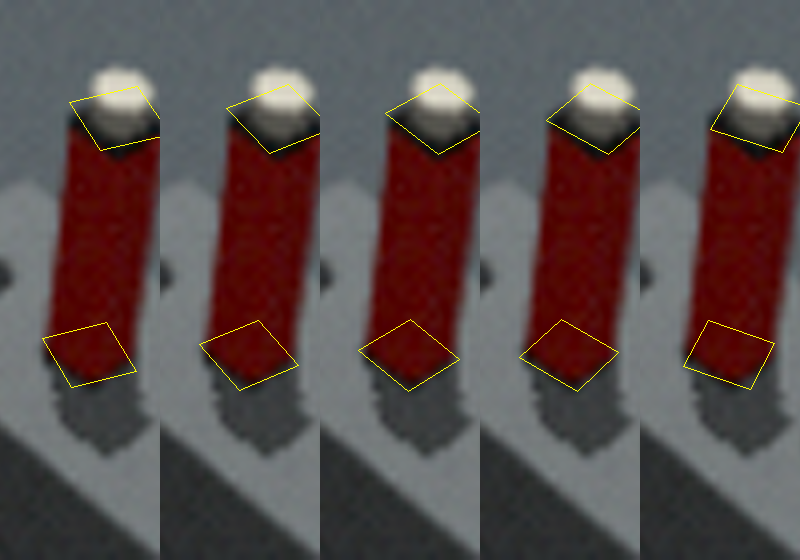

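Run:
```python
from h import *
s=cv2.imread("pics/side0.png")
k=14;x0,y0,w,h=292,198,26,50
b=cv2.resize(s[y0:y0+h,x0:x0+w],None,fx=k,fy=k,interpolation=cv2.INTER_CUBIC)
b=np.clip(b.astype(float)*1.8,0,255).astype(np.uint8)
o2=b.copy()
for yaw,c in((19.4,(0,255,255)),(28,(0,255,0))):
    R=Ro.from_euler("z",yaw,degrees=True).as_matrix()
    for z in(.062,.142):
        P=np.array([(9,9),(9,-9),(-9,-9),(-9,9)])/1000
        P=np.c_[P,np.zeros(4)]@R.T+[.5887,-.2165,z]
        p=((proj("side",P)+.5-[x0,y0])*k).astype(int)
        cv2.polylines(o2,[p],True,c)
cv2.imwrite("pics/yaw2.png",cv2.resize(np.hstack([b,o2]),None,fx=.85,fy=.85))
```

```text
(no output)
```

View pics/yaw2.png

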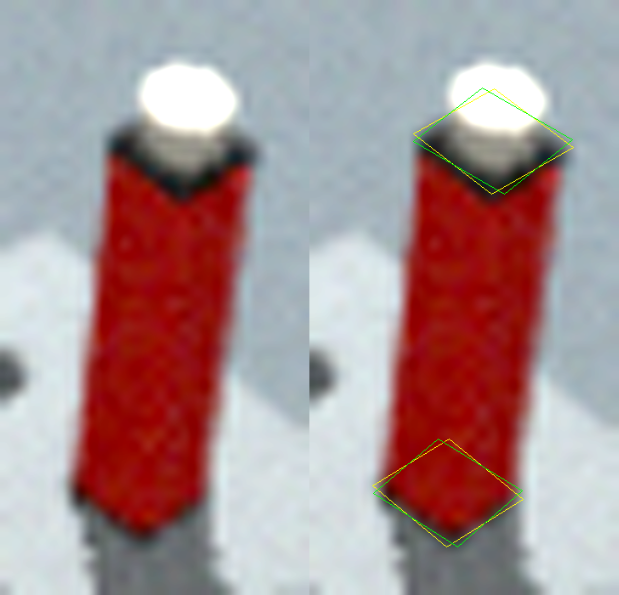

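```bash
python3 -m crank '[{"grip":1,"linear":[-20,-17,0],"yaw":6},{"grip":1,"linear":[-62,-54,0],"yaw":12},{"grip":1,"linear":[-107,-93,0],"yaw":18},{"grip":1,"linear":[-152,-132,0],"yaw":24},{"grip":1,"linear":[-197,-171,0],"yaw":30},{"grip":1,"linear":[-242,-210,0],"yaw":36},{"grip":1,"linear":[-287,-249,0],"yaw":42},{"grip":1,"linear":[-330,-287,0],"yaw":47}]' 40; python3 -c "
from h import *
goto(.588,-.2172,.304,110)"
```

```text
time: 1.1
tool_pos: [0.4168, 0.1342, 0.3038]
tool_rot: [180.0, -0.0, 109.8]
contact_force: [-0.1, -0.3, -0.1]
gripper_width: 1.0
t 1.1 shift mm [-3.886e+02  4.210e+01 -3.000e-01] tool yaw -0.20150644157484976 tilt [ 1.79985451e+02 -8.41674222e-03]
```

```bash
python3 -m crank '[{"grip":1,"linear":[-55,6,0],"yaw":0},{"grip":1,"linear":[-110,12,0],"yaw":0},{"grip":1,"linear":[-165,18,0],"yaw":0},{"grip":1,"linear":[-220,24,0],"yaw":0},{"grip":1,"linear":[-275,30,0],"yaw":0},{"grip":1,"linear":[-330,36,0],"yaw":0},{"grip":1,"linear":[-375,41,0],"yaw":0},{"grip":1,"linear":[-388.5,42,0],"yaw":0}]'; python3 -c "
from h import *
goto(.588,-.2172,.304,110)
for n in('side','top'): cv2.imwrite(f'pics/{n}1.png',vision.capture(n))
goto(.588,-.2172,.304,110)"
```

```text
time: 2.1
tool_pos: [0.5893, -0.2173, 0.3027]
tool_rot: [-179.9, -0.0, 109.8]
contact_force: [-0.8, 0.7, -0.3]
gripper_width: 0.996
t 2.1 shift mm [ 0.6 -1.2 -1.3] tool yaw -0.16393129130830175 tilt [-1.79947769e+02 -2.63522785e-02]
t 2.2 shift mm [-1.2 -1.1 -1.1] tool yaw -0.10994754223824543 tilt [-1.79942083e+02 -7.44838909e-02]
```

View pics/side1.png

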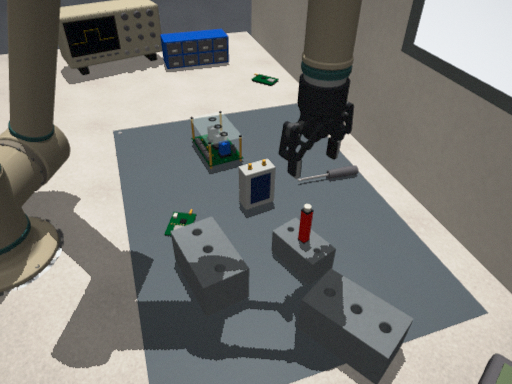

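View pics/top1.png

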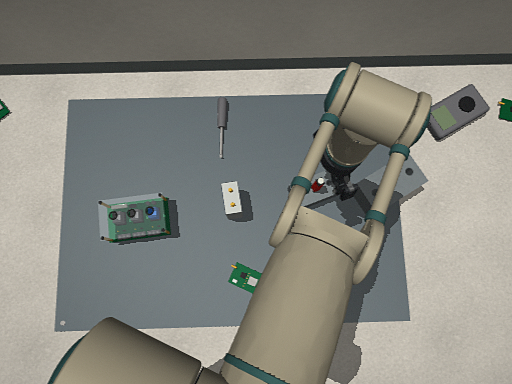

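The open gripper is above the stand at side (318,140), with its jaws roughly along the world x axis. The pen is still upright at side (306,222). I'll descend.

```bash
python3 -m crank '[{"grip":1,"linear":[0,-1,25],"yaw":0},{"grip":1,"linear":[0,-1,50],"yaw":0},{"grip":1,"linear":[0,-1,75],"yaw":0},{"grip":1,"linear":[0,-1,100],"yaw":0},{"grip":1,"linear":[0,-1,120],"yaw":0},{"grip":1,"linear":[0,-1,135],"yaw":0},{"grip":1,"linear":[0,-1,140],"yaw":0},{"grip":1,"linear":[0,-1,140],"yaw":0}]'; python3 -c "
from h import *
goto(.588,-.2172,.163,110)
for n in('side','top'): cv2.imwrite(f'pics/{n}2.png',vision.capture(n))
im=cv2.imread('pics/side2.png')[90:290,220:400];cv2.imwrite('pics/side2c.png',cv2.resize(im,None,fx=3,fy=3,interpolation=2))"
```

```text
time: 3.2
tool_pos: [0.5877, -0.2147, 0.1641]
tool_rot: [180.0, -0.0, 110.0]
contact_force: [0.1, 0.5, 0.8]
gripper_width: 1.0
t 3.2 shift mm [-2.5 -0.6  1.1] tool yaw 0.0019464333309144877 tilt [ 1.79985595e+02 -3.50404423e-03]
```

View pics/side2c.png

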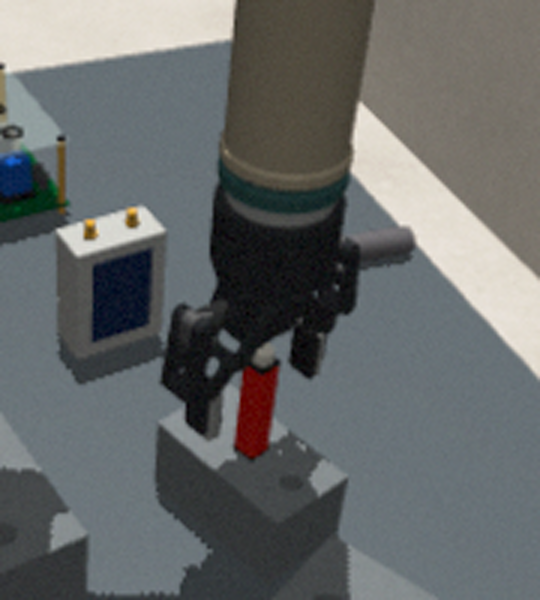

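The jaws straddle the red body, one finger on each side at crop (205,410) and (307,350). I'll close.

```bash
python3 -m crank '[{"grip":1,"linear":[-2,-0.5,1],"yaw":0},{"grip":0,"linear":[-2,-0.5,1],"yaw":0},{"grip":-0.4,"linear":[-2,-0.5,1],"yaw":0},{"grip":-1,"linear":[-2,-0.5,1],"yaw":0},{"grip":-1,"linear":[-2,-0.5,1],"yaw":0},{"grip":-1,"linear":[-2,-0.5,1],"yaw":0},{"grip":-1,"linear":[-2,-0.5,1],"yaw":0},{"grip":-1,"linear":[-2,-0.5,1],"yaw":0}]' 50
```

```text
time: 4.3
tool_pos: [0.5879, -0.2171, 0.163]
tool_rot: [180.0, 0.0, 110.0]
contact_force: [-0.8, -0.7, 0.8]
gripper_width: 0.204
```

Gripped: an opening of 0.20 is about 17 mm, which matches the body. I'll lift.

```bash
python3 -m crank '[{"grip":-1,"linear":[0,0,-10],"yaw":0},{"grip":-1,"linear":[0,0,-30],"yaw":0},{"grip":-1,"linear":[0,0,-55],"yaw":0},{"grip":-1,"linear":[0,0,-80],"yaw":0},{"grip":-1,"linear":[0,0,-105],"yaw":0},{"grip":-1,"linear":[0,0,-130],"yaw":0},{"grip":-1,"linear":[0,0,-147],"yaw":0},{"grip":-1,"linear":[0,0,-150],"yaw":0}]'; python3 -c "
from h import *
for n in('side','top'): cv2.imwrite(f'pics/{n}3.png',vision.capture(n))
goto(.5382,.1966,.313,110)
im=cv2.imread('pics/side3.png')[50:250,220:400];cv2.imwrite('pics/side3c.png',cv2.resize(im,None,fx=3,fy=3,interpolation=2))"
```

```text
time: 5.3
tool_pos: [0.5882, -0.2173, 0.3143]
tool_rot: [179.9, 0.1, 110.0]
contact_force: [-1.1, -0.6, -0.3]
gripper_width: 0.204
t 5.4 shift mm [ 4.057e+02  9.480e+01 -2.000e-01] tool yaw -0.021638813565175496 tilt [-1.79988145e+02 -2.08613818e-02]
```

View pics/side3c.png

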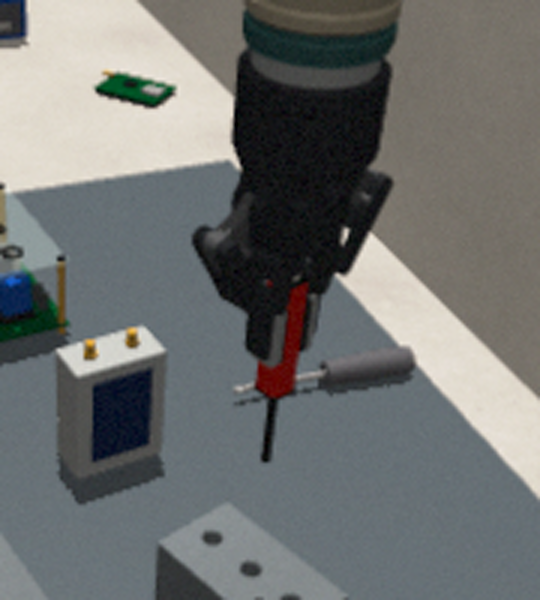

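The pen is out of the stand and held, with its tip at about side (308,203). I'll check its tilt and slip against the tool axis.

Run:
```python
from h import *
s=cv2.imread("pics/side3.png")
k=14;x0,y0,w,h=296,140,34,70
b=cv2.resize(s[y0:y0+h,x0:x0+w],None,fx=k,fy=k,interpolation=cv2.INTER_CUBIC)
b=np.clip(b.astype(float)*1.8,0,255).astype(np.uint8);b0=b.copy()
for z in(.1575,.2125):
    p=proj("side",[.5880,-.2172,z])[0];print(z,p)
    q=((p+.5-[x0,y0])*k).astype(int);cv2.circle(b,tuple(int(v) for v in q),4,(0,255,255),1)
o=cv2.resize(np.hstack([b0,b]),None,fx=.6,fy=.6)
for i in range(0,h,5): cv2.putText(o,str(y0+i),(0,int(i*k*.6)+4),0,.3,(0,0,0))
for i in range(0,w,5): cv2.putText(o,str(x0+i),(int(i*k*.6),8),0,.3,(0,0,0))
cv2.imwrite("pics/tilt.png",o)
```

```text
0.1575 [307.53894087 203.43800885]
0.2125 [310.51001696 180.14398431]
```

View pics/tilt.png

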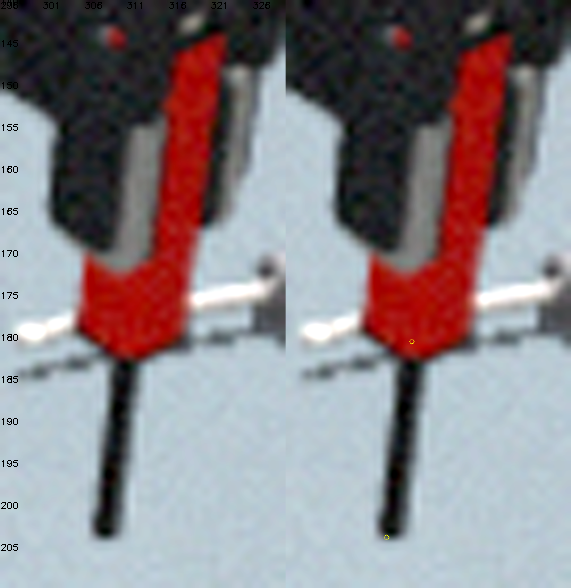

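The pen is upright and its tip is within about 1 px of the prediction, so it has not slipped. I'll carry it to the board.

```bash
python3 -m crank '[{"grip":-1,"linear":[30,7,0],"yaw":0},{"grip":-1,"linear":[85,20,0],"yaw":0},{"grip":-1,"linear":[145,34,0],"yaw":0},{"grip":-1,"linear":[205,48,0],"yaw":0},{"grip":-1,"linear":[265,62,0],"yaw":0},{"grip":-1,"linear":[325,76,0],"yaw":0},{"grip":-1,"linear":[380,89,0],"yaw":0},{"grip":-1,"linear":[405.5,95,0],"yaw":0}]'; python3 -m crank '[{"grip":-1,"linear":[0,0,10],"yaw":0},{"grip":-1,"linear":[0,0,25],"yaw":0},{"grip":-1,"linear":[0,0,40],"yaw":0},{"grip":-1,"linear":[0,0,50],"yaw":0},{"grip":-1,"linear":[0,0,55],"yaw":0},{"grip":-1,"linear":[0,0,55],"yaw":0},{"grip":-1,"linear":[0,0,55],"yaw":0},{"grip":-1,"linear":[0,0,55],"yaw":0}]';python3 - <<'E'
from h import *
for n in('side','top'): cv2.imwrite(f'pics/{n}4.png',vision.capture(n))
goto(.5382,.1966,.258,110)
def c(n,x,y,w,h,k):
    im=cv2.imread(f"pics/{n}4.png")
    o=cv2.resize(im[y:y+h,x:x+w],None,fx=k,fy=k,interpolation=cv2.INTER_CUBIC)
    for i in range(0,w,5): cv2.putText(o,str(x+i),(i*k,8),0,.3,(0,0,255)); cv2.line(o,(i*k,8),(i*k,14),(0,0,255))
    for i in range(0,h,5): cv2.putText(o,str(y+i),(0,i*k+3),0,.3,(0,0,255))
    cv2.imwrite(f"pics/{n}4c.png",o)
c("side",200,75,60,80,7);c("top",100,150,100,75,7)
E
```

```text
time: 6.4
tool_pos: [0.5372, 0.1993, 0.3115]
tool_rot: [-179.9, -0.1, 110.1]
contact_force: [0.5, -0.4, 0.1]
gripper_width: 0.204
time: 7.4
tool_pos: [0.5388, 0.1965, 0.2585]
tool_rot: [179.9, 0.0, 110.0]
contact_force: [-0.2, 0.5, 0.7]
gripper_width: 0.203
t 7.5 shift mm [ 0.2 -0.4  0.3] tool yaw -0.015000931140662033 tilt [1.79954374e+02 2.31170225e-03]
```

View pics/side4c.png

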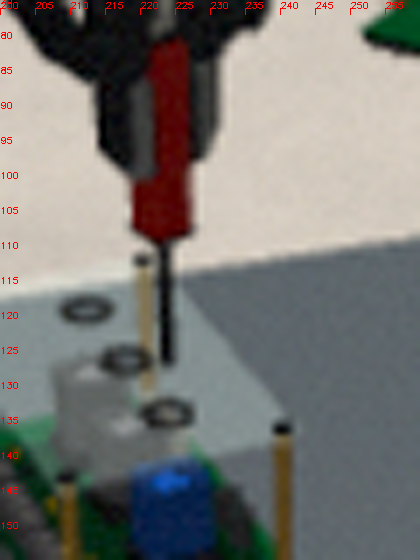

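View pics/top4c.png

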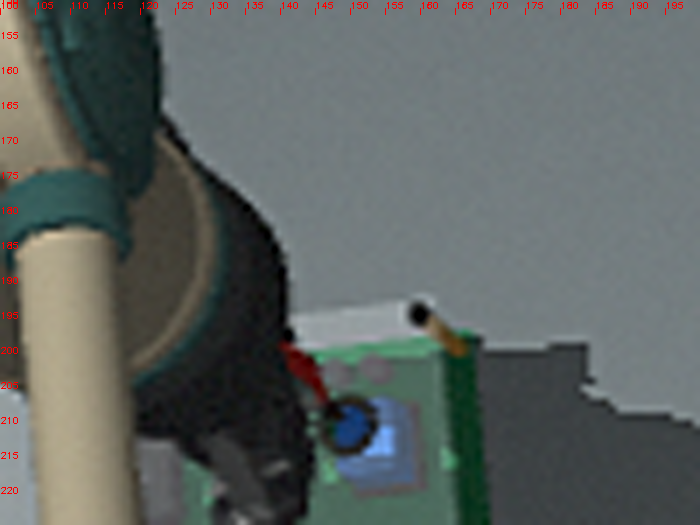

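Run:
```python
from h import *
for z in (.1015,.081):
  for n in("side","top"): print(z,n,proj(n,[.5383,.1967,z]))
```

```text
0.1015 side [[223.27119225 126.82594104]]
0.1015 top [[147.15039483 209.01454585]]
0.081 side [[223.53695919 133.45763605]]
0.081 top [[149.12002405 210.2143521 ]]
```

The tip's side pixel (223.2,126.3) and the ring's (223.4,133.6) match the projections within 0.5 px, so the tip is over the hole. I'll descend to just through the guard and check.

```bash
python3 -m crank '[{"grip":-1,"linear":[0,0,5],"yaw":0},{"grip":-1,"linear":[0,0,10],"yaw":0},{"grip":-1,"linear":[0,0,15],"yaw":0},{"grip":-1,"linear":[0,0,20],"yaw":0},{"grip":-1,"linear":[0,0,25],"yaw":0},{"grip":-1,"linear":[0,0,30],"yaw":0},{"grip":-1,"linear":[0,0,30],"yaw":0},{"grip":-1,"linear":[0,0,30],"yaw":0}]';python3 - <<'E'
from h import *
for n in('side','top'): cv2.imwrite(f'pics/{n}5.png',vision.capture(n))
goto(.5383,.1967,.228,110)
im=cv2.imread("pics/side5.png");x,y,w,h,k=205,95,40,60,9
o=cv2.resize(im[y:y+h,x:x+w],None,fx=k,fy=k,interpolation=2);o=np.clip(o*1.4,0,255).astype(np.uint8)
im=cv2.imread("pics/top5.png");x,y,w,h=132,190,40,60
p=cv2.resize(im[y:y+h,x:x+w],None,fx=k,fy=k,interpolation=2)
cv2.imwrite("pics/c5.png",np.hstack([o,np.clip(p*1.4,0,255).astype(np.uint8)]))
E
```

```text
time: 8.5
tool_pos: [0.5387, 0.1965, 0.228]
tool_rot: [180.0, -0.0, 110.0]
contact_force: [0.2, 0.2, -1.0]
gripper_width: 0.205
t 8.6 shift mm [ 0.4 -0.3  0.2] tool yaw -0.022767554096049025 tilt [1.79964931e+02 2.64272855e-03]
```

View pics/c5.png

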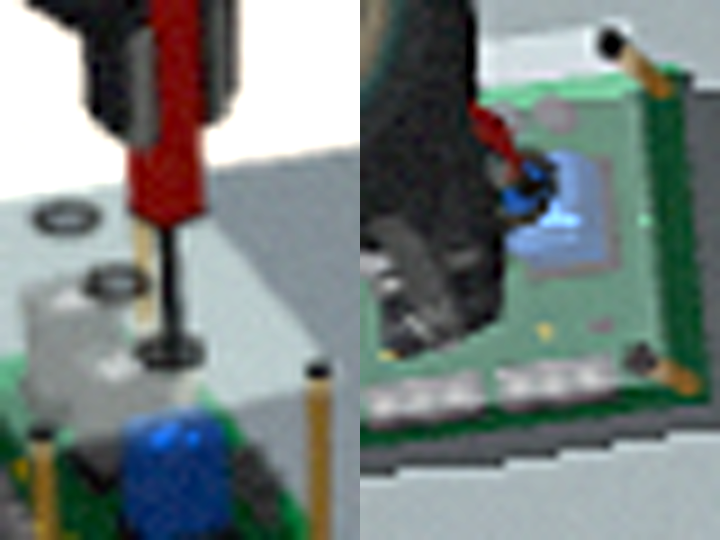

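The nose enters the grommet at crop (170,352), centred and with no contact force. I'll make the final descent.

```bash
python3 -m crank '[{"grip":-1,"linear":[0,0,2.5],"yaw":0},{"grip":-1,"linear":[0,0,5],"yaw":0},{"grip":-1,"linear":[0,0,7.5],"yaw":0},{"grip":-1,"linear":[0,0,10],"yaw":0},{"grip":-1,"linear":[0,0,12],"yaw":0},{"grip":-1,"linear":[0,0,13.5],"yaw":0},{"grip":-1,"linear":[0,0,13.5],"yaw":0},{"grip":-1,"linear":[0,0,13.5],"yaw":0}]';python3 - <<'E'
from h import *
for n in('side','top'): cv2.imwrite(f'pics/{n}6.png',vision.capture(n))
for i in range(3): vision.capture("top");goto(.5383,.1967,.214,110)
print(proj("side",[.5383,.1967,.0583]),proj("side",[.5383,.1967,.053]))
im=cv2.imread("pics/side6.png");x,y,w,h,k=205,115,40,40,12
o=cv2.resize(im[y:y+h,x:x+w],None,fx=k,fy=k,interpolation=2);o=np.clip(o*1.6,0,255).astype(np.uint8)
for i in range(0,h,5): cv2.putText(o,str(y+i),(0,i*k+3),0,.3,(0,0,255))
for i in range(0,w,5): cv2.putText(o,str(x+i),(i*k,8),0,.3,(0,0,255))
cv2.imwrite("pics/c6.png",o)
E
```

```text
time: 9.6
tool_pos: [0.5386, 0.1964, 0.2145]
tool_rot: [180.0, -0.0, 110.0]
contact_force: [-0.2, 0.2, -0.2]
gripper_width: 0.2
t 9.75 shift mm [ 0.3 -0.3  0.5] tool yaw -0.019544228331398017 tilt [ 1.79981239e+02 -2.01083473e-03]
t 9.8 shift mm [ 0.3 -0.2  0.5] tool yaw -0.020071310744185666 tilt [ 1.79987372e+02 -1.77577502e-03]
t 9.85 shift mm [ 0.3 -0.2  0.5] tool yaw -0.017229848926263003 tilt [ 1.79988507e+02 -1.31026092e-03]
[[223.82401142 140.62046394]] [[223.88996753 142.26626999]]
```

View pics/c6.png

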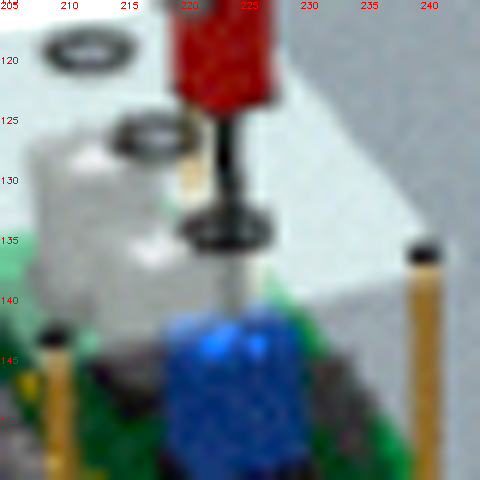

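The nose is through the ring at side (223.5,134). The tip ends at about row 140.7, against a prediction of 140.6 for a 5 mm hover, with no contact force. Handing in.

```bash
python3 -c "
from bench import workorder,sensors
print(workorder.job_done()); s=sensors.get_state();print(s['time'],s['tool_pos'],s['gripper_width'],s['contact_force'])"
```

```text
the job is handed in; nothing more can be done
None
the job is handed in; nothing more can be done
```

I took the pen out of the small stand, carried it over the module and lowered its nose through the guard hole above the blue relay. I handed the job in at about 9.9 s with the pen still held there; `job_done` gives no verdict.

**Last checks:**
- **Height:** the tip works out at about 5.5 mm above the relay's top. In the side picture it ends within about 0.5 px of where a 5 mm hover should appear.
- **Sideways:** the gripper is within 0.5 mm of the hole centre I measured, and the nose looks centred in the grommet.
- **Upright:** the tool's tilt reads under 0.1 degrees, and the pen showed no slip or lean after lifting.
- **Contact:** the force on the tool stayed at noise level (about 1 N or less). That reading is too coarse to prove the 0.2 N limit, but the pictures show the nose clear of the guard.
- **Bystanders:** I did not measure the module, radio board or screwdriver again after the carry. The path passed about 40 mm above the module, and nothing suggested a bump.

**Disagreement:** the two cameras placed the pen 2 to 3 mm apart at the stand. They agreed within 1 mm at the blue relay's hole.

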